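# Fit up a tube corner on the welding plate

### The job

Set the two square tubes up in the corner of the stops, ready for tacking. Push the long tube flat against the back stop bar and along it until its left end meets the end stop, and push the short tube flat against the left stop bar and along it until its far end butts against the side of the long tube. Just push them along the plate with the fingers, never pick them up, and leave the offcut and everything else where it is.

Things in the scene. Friction and masses are not known exactly. Their poses are not given: they have to be found in the camera images.
- fixture: flat perforated steel fit-up plate fixed on the bench, 400 mm (its x) by 500 mm (its y), 12 mm thick, carrying three dark steel stops. Origin: centre of its underside, on the bench; x points away from the robot at yaw 0 (up to 12 degrees either way), y left, z up. Apart from the stops (40 mm above the plate, bolt heads 45 mm) nothing on it is higher than 35 mm above the plate.
- corner (a point): the inside corner where the working faces of the back bar and of the left-hand stops would meet, on the plate's upper surface, 12 mm above the bench; axes as the plate's. Back bar's face: x = 0 here; faces of the left bar and end stop: y = 0 here. The tubes belong at negative x and y.
- back_stop (a point): middle of the top edge of the back stop bar's working face, which looks towards the robot (the plate's -x). The bar runs 100 mm to either side along the plate's y, is 25 mm wide (behind the face) and stands 40 mm above the plate.
- left_stop (a point): middle of the top edge of the left stop bar's working face, which looks to the right (the plate's -y). The bar runs 100 mm to either side along the plate's x, is 25 mm wide and stands 40 mm above the plate. Its far end lies 52.5 mm short of the back bar's face.
- end_stop (a point): middle of the top edge of the short end stop's working face, which looks to the right (the plate's -y), in line with the left bar's face. The block runs 30 mm to either side along the plate's x and stands 40 mm above the plate. The 30 mm opening between it and the left bar keeps the weld seam free.
- long_tube_center (a point): centre (half-way up) of the long square steel tube, 180 mm long along its y, 30 x 30 mm, open ends, 0.2 to 0.45 kg, loose on the plate in front of the back bar, at most 12 degrees askew to the plate. Top 30 mm above the plate. In place it lies on the back bar, left end on the end stop: centre 15 mm (x) and 90 mm (y) short of the corner.
- short_tube_center (a point): centre (half-way up) of the short square steel tube, 110 mm long along its x, 30 x 30 mm, open ends, 0.13 to 0.3 kg, loose on the plate nearer the robot, right of the left bar, at most 12 degrees askew. Top 30 mm above the plate. In place it lies along the left bar, far end on the long tube's side: centre 85 mm (x) and 15 mm (y) short of the corner.
- offcut: the 45 mm offcut of the same square tube (30 x 30 mm section), lying on the plate on the robot's side; origin under its middle. Not part of the job.
- tape: tape measure, 62 x 60 x 34 mm, lying on the plate; origin under its middle. Not part of the job.
- clamp: G-clamp lying flat on the plate, about 125 x 70 mm, 22 mm high; origin under its middle. Not part of the job.
- magnet: triangular welding magnet, sides 71 mm, 16 mm thick, lying on the plate on the outer side of the left-hand stop bar; origin under its middle. Not part of the job.
- hammer: hammer lying on the bench right of the plate, 270 mm long, under 40 mm high. Not part of the job.
- brush: hand brush lying on the bench left of the plate, 240 mm long, under 40 mm high. Not part of the job.
- spray: spray can standing on the bench left of the plate, 66 mm across, 190 mm high; origin under its middle. Not part of the job.
- mug: steel mug standing on the bench right of the plate, 84 mm across, 100 mm high; origin under its middle. Not part of the job.
Mind the look-alikes: they are no part of the job. What is shaped like the part that bears long_tube_center but green or purple is not meant.

How it is judged:
By the outcome, as a careful person would: the job done as asked, in the order asked, and still so for the second after the job is handed in, with the robot touching nothing.
It also fails if it takes over 61 s, if anything falls off the work surface, if the arm or the gripper's body presses on something with over 40 N, if the wrist force passes 120 N, or if a joint passes its speed limit or range.

### The arm

A 6-joint arm with a two-finger parallel gripper is mounted at the origin on the work surface. World frame = base frame: x ahead of the robot, y to its left, z up, the work surface at z = 0. Lengths are in mm, angles in rad, forces in N, time in s.
With the tool pointing down it reaches from about 275 to 750 mm from the base axis. Payload 10.2 kg.
Tool frame: the origin (TCP) lies on the front face of the gripper's body, between the roots of the fingers; the fingertips stand 73 mm ahead of it and the grasp point (between the pads) lies ctrl.grip_depth ahead of it (ctrl.grip_depth is the distance from the TCP to the grasp point, in mm); z points along the fingers, y is the direction in which the jaws open and shut (so a half turn about z gives the same grasp; the last joint's range is limited). The gripper opens to 85 mm and grips with 20 to 120 N. Pads are 22 mm wide; open, the fingers measure 114 mm over their backs; the gripper's body (76 mm by 85 mm) begins 54 mm behind the grasp point. The pads swing forward as they close: fully open they stand 13 mm farther back than shut.
Start: joints at [0.934, 0.313, 1.498, -0, 1.331, -0.223], TCP at [211.111, 480.691, 303.894] pointing down, gripper open.
Joint ranges: [-2.94, 2.94], [-0.97, 2.17], [0.19, 2.56], [-1.23, 4.37], [0.02, 3.11], [-2.88, 2.88]. Speed limits (rad/s): [2.39, 2.39, 3.01, 3.14, 3.14, 3.14].

### API

Orientations are given as a unit quaternion [w, x, y, z].
In Python, from rig import readout, capture, ctrl, nets gives the robot as it stands. The module is installed in compiled form; this text tells all that it offers.
- The arm moves only by the tool apply_moves, never from a script. Its argument "targets" is a list of rows, each a list of 4 numbers: the shift along the tool's x, y, z in cm, then the turn about the tool's z in degrees. A call has 1 to 8 rows; each row shifts and turns the commanded pose from where the row before left it, along the tool's axes as they then stand; what a row does not reach is not made up. A row lasts 1/10 s, in which the tool goes at most 50 mm and 8.59 degrees, less where a joint would pass 70% of its speed; a pose out of reach is approached as far as the arm can. A call with a gripper value outside its range is refused whole. "grip" is the finger opening in cm, from 0 to 8.54, set as the call begins (left out, the last holds). The fingers move at their own pace and stop on an object; "force" is the grip in N (left out, the last holds). Time passes only in rows, so rows that do not move let the fingers close. It gives the time, the measured TCP pose, the force and the opening at its end, in the units of the state.
- readout.sense(): the state, without advancing time (a new reading comes with each control period).
- capture(name): name is "side" or "top"; returns a dict with "img" (400x640x3 uint8, red, green, blue), "fov_y" (degrees; the focal length in pixels is half the picture's height over the tangent of half this angle, whatever the lens; pixels are square), "cx", "cy" (the principal point, pixels), "eye" and "rotation" of the camera in the world. Camera axes: x right, y down, z forward; pixel columns grow to the right and rows downward; lengths in mm; the calibration is good to about 2 mm. A picture is of the moment at which its call begins. There is no depth.
- ctrl.finish_job(): hands the job in, once; it reports no verdict.
Trained networks look in the newest picture that a camera, given by its name, has taken for a name from the list of things; names that differ only in an ending like _2 or _b are one class to them, and where a whole thing is asked for, a point or a joint stands for the part that bears it (a point fixed in the world has none). Each returns a list of dicts, best first, with "score" (0 to 1); they miss things now and then, are a little off and sometimes report something else, mostly with a low value. They report only what shows in the picture. A call takes as long as a camera call. They do not tell look-alikes from the thing itself.
- nets.boxes_of(camera, target): "location" ([column, row] as shares, 0 to 1, of the picture: columns of its width, rows of its height, amid what is visible of it).
The state is a dict: "time_s": time; "joints": joint angles; "dq": joint speeds; "tau": joint torques, N m; "eef_pos": TCP position; "ee_rot": TCP orientation; "force": force on the tool from outside, world axes, zero at the start; "wrist_torque": the same for the moment, N m; "grip_width": opening from 0.0 (shut) to 1.0 (fully open).
Only numpy, scipy, OpenCV 4.12 (cv2) and the standard library are available. Lean on these libraries where they do the work, as an engineer would, in place of code of your own. Each camera call takes 0.05 s, during which the arm holds its last target.

## Working session

There is one attempt and no reset: what is moved stays moved. The work goes in short steps, Python scripts to look and compute and a tool call to move; the robot and the scene stay as the last step left them, time stands still between calls to the robot, and variables do not carry over. Pictures are saved under pics/ and viewed, and the job is handed in when it is done.

Besides the shell and the picture viewer there is one more tool, called after "Emit:" as a command line: name --pt "numbers of a row" for each row, then --argument value for the rest. apply_moves: Moves the arm, as the interface text tells. Its arguments: {"type":"object","properties":{"targets":{"type":"array"},"grip":{"type":"number"},"force":{"type":"number"}},"required":["targets"]}

```bash
mkdir -p pics; ls; cat > h.py <<'E'
import numpy as np, cv2
from rig import readout, capture, ctrl, nets
def snap(name,fn):
    c=capture(name); cv2.imwrite('pics/'+fn,c['img'][:,:,::-1]); return c
def ray(c,u,v):
    f=200/np.tan(np.radians(c['fov_y'])/2)
    d=np.array([(u-c['cx'])/f,(v-c['cy'])/f,1.]); return np.array(c['rotation'])@d
def pix2z(c,u,v,z):
    d=ray(c,u,v); e=np.array(c['eye']); return e+d*(z-e[2])/d[2]
def proj(c,p):
    f=200/np.tan(np.radians(c['fov_y'])/2)
    q=np.array(c['rotation']).T@(np.array(p,float)-np.array(c['eye'])); return q[:2]/q[2]*f+[c['cx'],c['cy']]
E
python3 - <<'E'
from h import *
for n in('top','side'):
    c=snap(n,n+'0.png'); print(n,{k:c[k] for k in c if k!='img'})
    for t in('long_tube_center','short_tube_center','back_stop','left_stop','end_stop','corner','offcut','tape','clamp','magnet'):
        print(t,[(round(b['score'],2),round(b['location'][0]*640),round(b['location'][1]*400)) for b in nets.boxes_of(n,t)][:3])
print(readout.sense(),ctrl.grip_depth)
E
```

```text
pics
top {'fov_y': 51.831387000508656, 'cx': 316.3857713887158, 'cy': 201.04251283710752, 'eye': array([ 197.06820621,   18.89995976, 1173.8792481 ]), 'rotation': array([ 0.07822915, -0.67742959,  0.72656199, -0.08412504])}
long_tube_center [(0.96, 428, 284), (0.86, 215, 312), (0.78, 312, 151)]
short_tube_center [(0.86, 283, 197)]
back_stop [(0.81, 304, 180)]
left_stop [(0.83, 302, 181)]
end_stop [(0.98, 303, 179)]
corner [(0.68, 300, 178), (0.4, 134, 230)]
offcut [(0.59, 347, 192)]
tape [(0.76, 324, 231), (0.56, 304, 180)]
clamp [(0.88, 370, 210)]
magnet [(0.76, 236, 194)]
side {'fov_y': 42.49006382155108, 'cx': 303.17031700005066, 'cy': 195.73302842807968, 'eye': array([  -10.08754025, -1410.64454139,  1119.0624362 ]), 'rotation': array([-0.45299559,  0.87528464, -0.15390906,  0.07059604])}
long_tube_center [(0.95, 206, 177), (0.76, 253, 276), (0.56, 341, 193)]
short_tube_center [(0.56, 298, 186)]
back_stop [(0.9, 322, 203)]
left_stop [(0.97, 321, 208)]
end_stop [(0.95, 322, 203)]
corner [(0.97, 323, 202)]
offcut [(0.68, 316, 215), (0.38, 341, 196)]
tape [(0.86, 283, 210)]
clamp [(0.84, 309, 231), (0.28, 321, 202)]
magnet []
{'time_s': 1.1, 'joints': array([ 9.33603717e-01,  3.12902013e-01,  1.49768792e+00, -1.01486845e-05,
        1.33097231e+00, -2.23360563e-01]), 'dq': array([ 0.0013542 ,  0.00043389,  0.00072102, -0.0001508 ,  0.00229733,
       -0.00099572]), 'tau': array([-9.49257956e-04, -4.12156069e+01, -2.59909236e+01, -2.80119193e-04,
        2.75358971e-04, -4.16364969e-07]), 'eef_pos': array([211.1163567 , 480.69787208, 303.89769625]), 'ee_rot': array([1.08222572e-05, 2.05441509e-01, 9.78669396e-01, 1.17631745e-05]), 'force': array([ 0.60897379, -0.24954089,  0.20666605]), 'wrist_torque': array([-0.03593349, -0.04868015,  0.01118212]), 'grip_width': 0.9980438901159733} 53.900000000000006
```

View pics/top0.png

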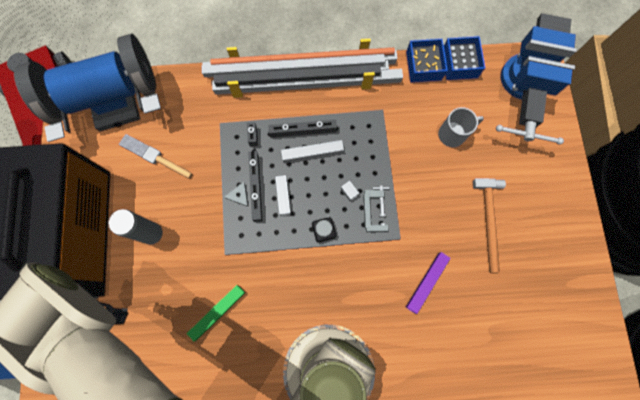

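View pics/side0.png

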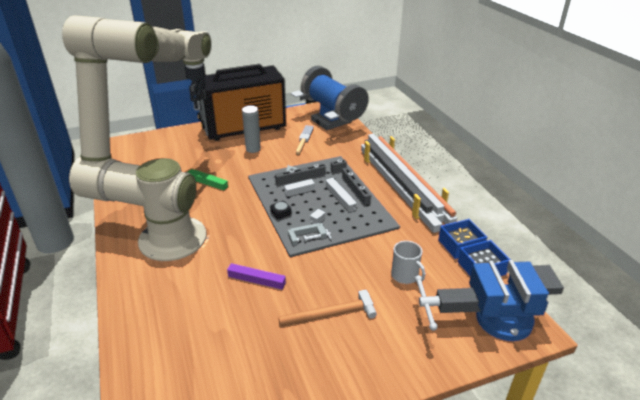

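```bash
sed -i "s/^def ray/from scipy.spatial.transform import Rotation as R_\ndef R(c):\n    q=c['rotation']; return R_.from_quat([q[1],q[2],q[3],q[0]]).as_matrix()\ndef ray/; s/np.array(c\['rotation'\])/R(c)/" h.py
cat >> h.py <<'E'
def crop(fn,out,x0,y0,x1,y1,k):
    im=cv2.imread('pics/'+fn)[y0:y1,x0:x1]; cv2.imwrite('pics/'+out,cv2.resize(im,None,fx=k,fy=k,interpolation=cv2.INTER_CUBIC))
E
python3 - <<'E'
from h import *
c=capture('top')
crop('top0.png','t0c.png',210,105,410,255,4)
crop('side0.png','s0c.png',240,145,400,255,5)
for u,v in((221,123),(384,111),(399,238),(226,254)): print(pix2z(c,u,v,12))
print(proj(c,[0,0,0]))
s=capture('side')
for u,v in((249,174),(354,156),(396,230),(302,250)): print(pix2z(s,u,v,12))
E
```

```text
[731.57181401 271.188262    12.        ]
[ 736.2699968  -226.40896966   12.        ]
[ 344.8214236  -226.99216115   12.        ]
[333.81397761 263.96004643  12.        ]
[328.48368732 372.68707037]
[341.13833426 278.42954767  12.        ]
[784.61832005 255.96038875  12.        ]
[ 719.15252515 -237.10240556   12.        ]
[ 387.8108693  -221.57784651   12.        ]
```

View pics/t0c.png

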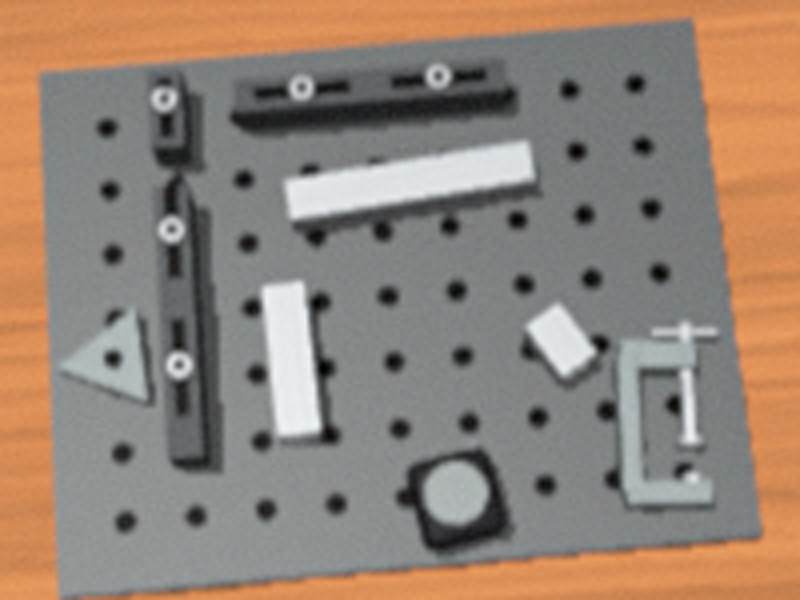

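View pics/s0c.png

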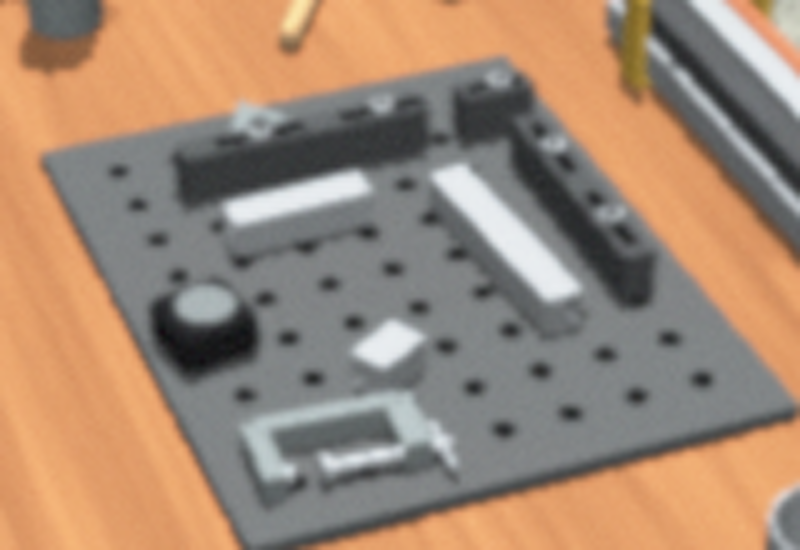

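```bash
python3 - <<'E'
from h import *
im=cv2.imread('pics/top0.png')
a=im[115:185,240:350]; a=cv2.resize(a,None,fx=7,fy=7,interpolation=cv2.INTER_CUBIC)
a=np.clip((a.astype(float)/255)**0.5*255,0,255).astype(np.uint8); cv2.imwrite('pics/z1.png',a)
a=im[115:230,235:300]; a=cv2.resize(a,None,fx=5,fy=5,interpolation=cv2.INTER_CUBIC)
a=np.clip((a.astype(float)/255)**0.5*255,0,255).astype(np.uint8); cv2.imwrite('pics/z2.png',a)
c=capture('top');s=capture('side')
for u,v in((220.5,123),(382.5,109.5),(400.5,239),(225.5,254.5)): print(pix2z(c,u,v,12))
for u,v in((249,176.6),(342,156.6),(399,227),(289,254.6)): print(pix2z(s,u,v,12))
# white tops
for cam,n in((c,'top0'),(s,'side0')):
    im=cv2.imread(f'pics/{n}.png'); g=im.min(2)
    for th in (170,190):
      m=(g>th).astype(np.uint8); 
      for ct in cv2.findContours(m,cv2.RETR_EXTERNAL,cv2.CHAIN_APPROX_NONE)[0]:
        M=cv2.moments(ct); (x,y),wh,an=cv2.minAreaRect(ct)
        if 225<x<390 and 125<y<240 and M['m00']>40:
            b=cv2.boxPoints(((x,y),(wh[0]+1,wh[1]+1),an))
            print(n,th,(x+.0,y),wh,an,pix2z(cam,x,y,42).round(1),[pix2z(cam,*p,42)[:2].round(0).tolist() for p in b])
E
```

```text
[731.67770176 272.70145906  12.        ]
[ 741.53279112 -222.36461916   12.        ]
[ 341.68491829 -230.90915796   12.        ]
[332.50823878 265.39125207  12.        ]
[336.39825316 260.18981362  12.        ]
[736.29955559 269.34040634  12.        ]
[ 736.2539171  -226.32007069   12.        ]
[ 341.49246151 -227.86380091   12.        ]
top0 170 (323.2000427246094, 227.9000244140625) (12.521980285644531, 12.969193458557129) 63.43495178222656 [383.9 -13.5  42. ] [[394.0, 12.0], [409.0, -24.0], [374.0, -39.0], [359.0, -3.0]]
top0 170 (375.5380554199219, 213.5330047607422) (32.346160888671875, 18.809219360351562) 85.91438293457031 [ 414.2 -163.    42. ] [[462.0, -136.0], [462.0, -193.0], [367.0, -189.0], [367.0, -134.0]]
top0 170 (234.88998413085938, 194.72998046875) (19.233304977416992, 17.960514068603516) 81.8698959350586 [496.2 229.2  42. ] [[524.0, 259.0], [528.0, 206.0], [469.0, 199.0], [465.0, 252.0]]
top0 170 (349.7400207519531, 189.32000732421875) (15.800002098083496, 10.399999618530273) 53.13010025024414 [489.3 -97.   42. ] [[501.0, -71.0], [519.0, -98.0], [478.0, -123.0], [46
[... 1916 characters left out ...]
00305175781, 213.25003051757812) (7.0710673332214355, 10.60660171508789) 45.0 [487.7 -92.2  42. ] [[463.0, -90.0], [506.0, -56.0], [513.0, -94.0], [470.0, -127.0]]
side0 190 (299.2647399902344, 184.05882263183594) (4.123105525970459, 27.649059295654297) 75.96376037597656 [490.1  98.6  42. ] [[437.0, 112.0], [550.0, 119.0], [543.0, 85.0], [432.0, 79.0]]
side0 190 (340.5, 191.00001525878906) (36.06244659423828, 6.363960266113281) 45.0 [616.1   2.3  42. ] [[588.0, 87.0], [619.0, 113.0], [643.0, -77.0], [613.0, -99.0]]
side0 190 (305.9999694824219, 132.5) (7.21110200881958, 14.144854545593262) 33.690067291259766 [649.  467.1  42. ] [[606.0, 445.0], [679.0, 541.0], [693.0, 490.0], [620.0, 397.0]]
```

View pics/z1.png

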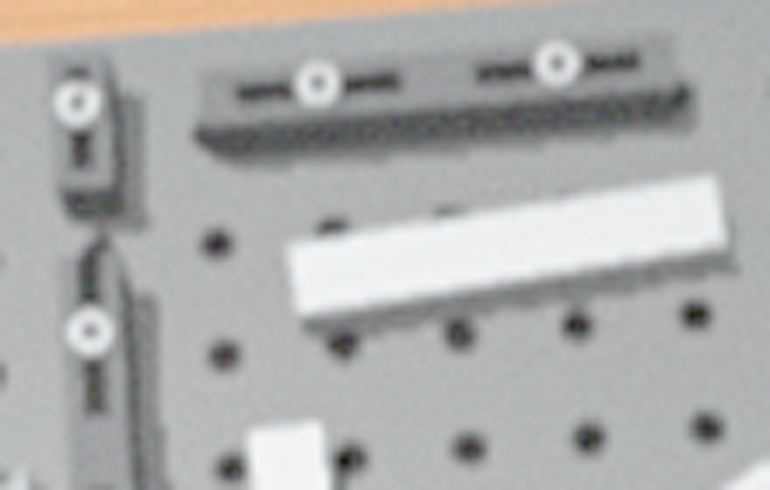

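View pics/z2.png

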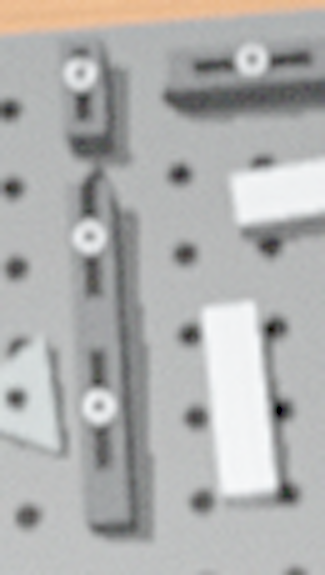

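```bash
python3 - <<'E'
from h import *
c=capture('top');s=capture('side')
def z(k,x0,y0,pts,h,cam=c):
    for x,y in pts: print(pix2z(cam,(x+.5)/k-.5+x0,(y+.5)/k-.5+y0,h)[:2].round(1),end=' ')
    print()
print('bolts');z(7,240,115,[(317,83),(556,63)],57);z(5,235,115,[(80,73),(89,237),(98,406)],57)
print('face top back');z(7,240,115,[(195,130),(688,88)],52)
print('left right-top edge');z(5,235,115,[(108,185),(130,525),(104,135)],52)
print('side bolts');z(5,240,145,[(555,143),(613,213),(498,79),(380,104),(258,122)],57,s)
print('side face top: left bar ends, back bar left, right end');z(5,240,145,[(178,152),(425,100),(512,120),(640,262),(455,95),(528,80)],52,s)
E
python3 - <<'E'
E
```

```text
bolts
[687.2  76.2] [689.1 -23.6] 
[685.5 176. ] [585.  174.2] [485.4 172.6] 
face top back
[671.9 128.2] [676.3 -77.9] 
left right-top edge
[617.4 162.9] [417.5 158. ] [648.2 164.1] 
side bolts
[688.9  77.7] [690.4 -23. ] [684.4 178.4] [584.7 176.9] [487.9 186.1] 
side face top: left bar ends, back bar left, right end
[420. 175.] [622.4 177.4] [674.4 126.3] [685.8 -79.3] [647.  175.8] [709.2 176. ]
```

Emit:
apply_moves --pt "0 0 0 -8.25" --pt "0 0 0 -8.25" --pt "0 0 0 -8.3" --pt "-2.3 -3.23 0 0" --pt "-2.3 -3.23 0 0" --pt "-2.3 -3.23 0 0" --pt "-2.3 -3.23 0 0" --pt "-2.3 -3.23 0 0" --grip 8.54

```text
time_s: 2.2
eef_pos: [329.8, 320.1, 304.0]
ee_rot: [0.0, -0.01, 1.0, 0.0]
force: [0.2, 0.3, 0.2]
grip_width: 1.003
```

Emit:
apply_moves --pt "-2.3 -3.23 0.7 0" --pt "-2.3 -3.23 0.7 0" --pt "-2.3 -3.23 0.7 0" --pt "-2.3 -3.23 0.7 0" --pt "-2.3 -3.23 0.7 0" --pt "-2.3 -3.23 0.7 0" --pt "-2.3 -3.23 0.7 0" --pt "-2.3 -3.23 0.7 0"

```text
time_s: 3.0
eef_pos: [518.9, 65.0, 247.7]
ee_rot: [0.0, -0.009, 1.0, 0.0]
force: [0.3, 0.6, 0.0]
grip_width: 1.002
```

Emit:
apply_moves --pt "-2.3 -3.23 0.7 0" --pt "-2.3 -3.23 0.7 0" --pt "0 0 3 0" --pt "0 0 1 0" --pt "0 0 0 0"

```text
time_s: 3.5
eef_pos: [564.5, 3.3, 192.7]
ee_rot: [-0.002, -0.01, 1.0, 0.0]
force: [0.1, 0.2, 0.4]
grip_width: 0.995
```

Emit:
apply_moves --pt "0 0 3 0" --pt "0 0 3 0" --pt "0 0 1.8 0" --pt "0 0 0 0"

```text
time_s: 3.9
eef_pos: [564.6, 3.7, 115.1]
ee_rot: [-0.001, -0.01, 1.0, 0.0]
force: [-0.4, -0.2, 0.6]
grip_width: 1.006
```

```bash
python3 - <<'E'
from h import *
snap('side','s1.png');crop('s1.png','s1c.png',240,100,400,220,5)
print(readout.sense()['eef_pos'])
E
```

```text
[565.35829207   3.46336172 116.68077677]
```

View pics/s1c.png

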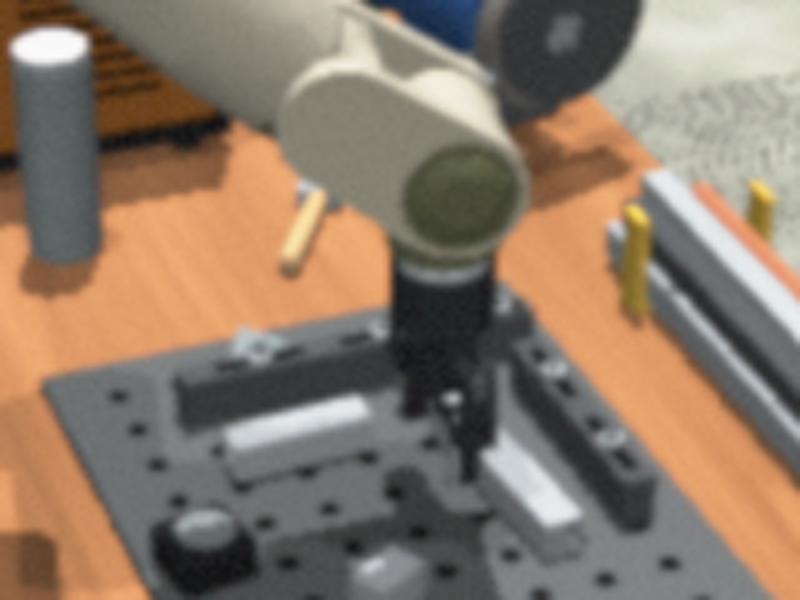

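```bash
python3 - <<'E'
from h import *
c=capture('side')
for z in (20,35,42,55): print(z,(proj(c,[565,-46,z])-[240,100])*5)
E
```

```text
20 [461.98323755 530.85137805]
35 [462.34277673 513.94170504]
42 [462.51173207 505.99547909]
55 [462.82750427 491.14423329]
```

Emit:
apply_moves --pt "0 0 1.5 0" --pt "0 0 1.0 0" --pt "0 0 0.6 0" --pt "0 0 0 0"

```text
time_s: 4.4
eef_pos: [565.2, 2.9, 84.8]
ee_rot: [-0.0, -0.01, 1.0, 0.0]
force: [-0.4, -0.2, 0.4]
grip_width: 1.002
```

```bash
python3 - <<'E'
from h import *
snap('side','s2.png');crop('s2.png','s2c.png',240,100,400,220,5)
print(readout.sense()['eef_pos'],readout.sense()['force'])
E
```

```text
[565.43669311   2.8844172   85.25440976] [-0.33565045 -0.8452043  -0.99880565]
```

View pics/s2c.png

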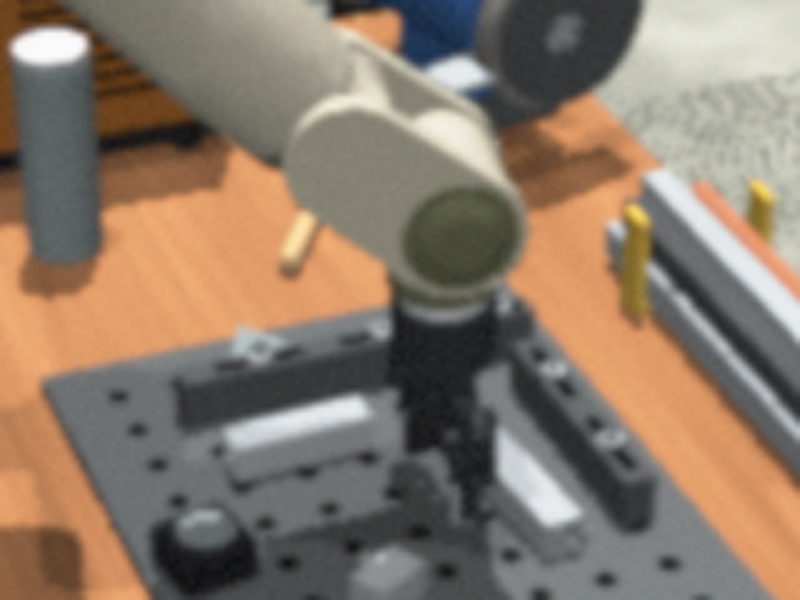

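Emit:
apply_moves --pt "-0.5 0 0.4 0" --pt "-0.6 0 0 0" --pt "-0.6 0 0 0" --pt "-0.6 0 0 0" --pt "-0.6 0 0 0" --pt "-0.6 0 0 0" --pt "-0.6 0 0 0" --pt "-0.6 0 0 0"

```text
time_s: 5.25
eef_pos: [612.7, 3.7, 80.9]
ee_rot: [-0.0, -0.009, 1.0, -0.0]
force: [-5.6, -0.1, 3.2]
grip_width: 1.002
```

Emit:
apply_moves --pt "-0.5 0 0 0" --pt "-0.4 0 0 0" --pt "-0.4 0 0 0" --pt "0 0 0 0"

```text
time_s: 5.65
eef_pos: [625.9, 4.0, 80.8]
ee_rot: [0.001, -0.009, 1.0, -0.0]
force: [1.1, -0.8, 0.2]
grip_width: 1.0
```

```bash
python3 - <<'E'
from h import *
snap('side','s3.png');crop('s3.png','s3c.png',240,100,400,220,5)
print(readout.sense()['eef_pos'],readout.sense()['force'])
E
```

```text
[625.72588365   3.96462175  80.77159464] [-0.64088168  0.50140928 -0.68723536]
```

View pics/s3c.png

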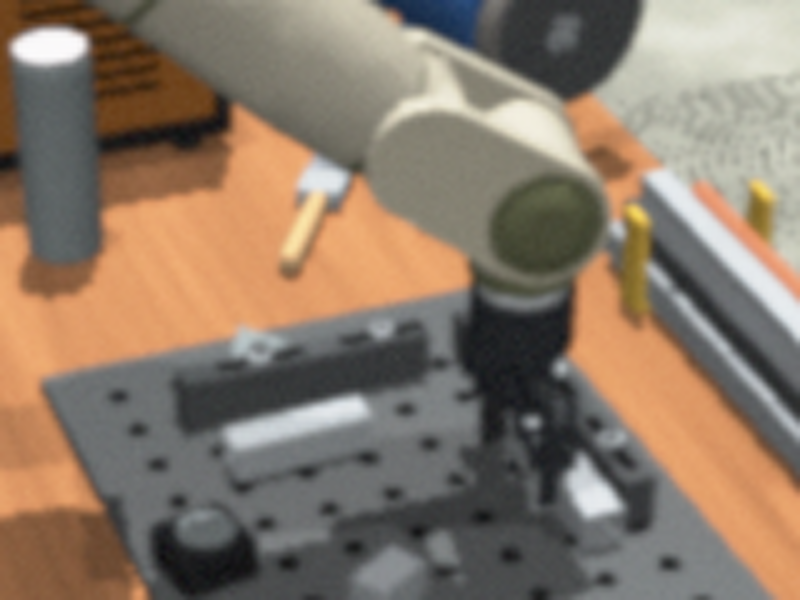

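Emit:
apply_moves --pt "-0.3 0 0 0" --pt "-0.3 0 0 0" --pt "-0.2 0 0 0" --pt "-0.1 0 0 0"

```text
time_s: 6.1
eef_pos: [633.4, 4.2, 80.7]
ee_rot: [-0.002, -0.009, 1.0, 0.0]
force: [-14.4, -0.9, 8.3]
grip_width: 1.001
```

Emit:
apply_moves --pt "-0.1 0 0 0" --pt "-0.1 0 0 0"

```text
time_s: 6.3
eef_pos: [633.7, 4.2, 80.7]
ee_rot: [-0.005, -0.009, 1.0, 0.0]
force: [-26.9, -1.6, 16.9]
grip_width: 0.998
```

Emit:
apply_moves --pt "-0.1 0 0 0" --pt "0 0 0 0"

```text
time_s: 6.5
eef_pos: [633.8, 4.2, 80.7]
ee_rot: [-0.006, -0.009, 1.0, 0.0]
force: [-30.7, -2.1, 17.7]
grip_width: 0.994
```

Emit:
apply_moves --pt "2 0 0 0" --pt "0 0 -3 0" --pt "0 0 -3 0" --pt "0 -4 0 0" --pt "0 -4 0 0" --pt "0 -4.2 0 0" --pt "-2 0 0 0" --pt "-2 0 0 0" --grip 0

```text
time_s: 7.3
eef_pos: [660.3, -119.1, 141.2]
ee_rot: [0.001, -0.008, 1.0, -0.0]
force: [-0.2, 0.3, -0.3]
grip_width: -0.006
```

Emit:
apply_moves --pt "0 0 0 0" --pt "0 0 0 0"

```text
time_s: 7.5
eef_pos: [659.5, -117.3, 140.5]
ee_rot: [-0.0, -0.01, 1.0, -0.0]
force: [0.2, -1.2, -0.6]
grip_width: 0.001
```

```bash
cat >> h.py <<'E'
def whites(c,im=None,th=170):
    g=c['img'].min(2); m=(g>th).astype(np.uint8)
    for ct in cv2.findContours(m,cv2.RETR_EXTERNAL,cv2.CHAIN_APPROX_NONE)[0]:
        (x,y),wh,an=cv2.minAreaRect(ct)
        if 225<x<390 and 125<y<240 and max(wh)>15:
            b=cv2.boxPoints(((x,y),(wh[0]+1,wh[1]+1),an))
            print(pix2z(c,x,y,42)[:2].round(1),[pix2z(c,*p,42)[:2].round(0).tolist() for p in b])
E
python3 - <<'E'
from h import *
c=snap('side','s4.png');crop('s4.png','s4c.png',240,100,400,220,5)
whites(c)
s=readout.sense();print(s['eef_pos'],s['force'],s['grip_width'],s['time_s'])
E
```

```text
[490.4  97.8] [[438.0, 113.0], [552.0, 120.0], [543.0, 82.0], [431.0, 76.0]]
[661.3   5.2] [[643.0, 91.0], [678.0, 114.0], [679.0, -76.0], [646.0, -94.0]]
[ 659.23793256 -117.19272737  140.68644667] [0.04912378 0.83871467 0.83616856] 0.0015625998539241267 7.55
```

View pics/s4c.png

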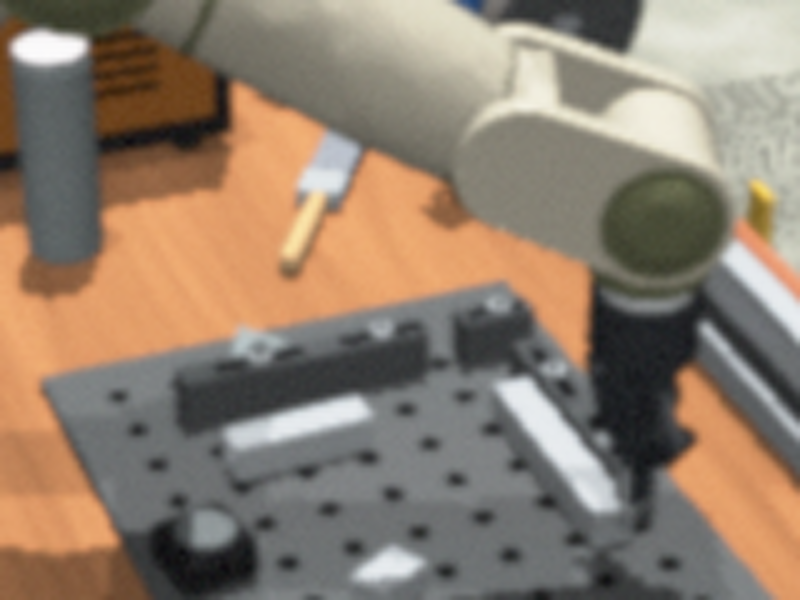

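Emit:
apply_moves --pt "0 0 2 0" --pt "0 0 1.5 0" --pt "0 0 1 0" --pt "0 0 0 0"

```text
time_s: 7.95
eef_pos: [658.8, -117.1, 94.2]
ee_rot: [-0.001, -0.01, 1.0, 0.001]
force: [0.0, -0.4, 0.1]
grip_width: -0.001
```

Emit:
apply_moves --pt "0 0.8 0 0" --pt "0 0.6 0 0" --pt "0 0.6 0 0" --pt "0 0.6 0 0" --pt "0 0.6 0 0" --pt "0 0.6 0 0" --pt "0 0.6 0 0" --pt "0 0.6 0 0"

```text
time_s: 8.75
eef_pos: [659.0, -67.5, 96.7]
ee_rot: [0.001, -0.009, 1.0, -0.001]
force: [-0.6, -6.7, 3.5]
grip_width: 0.0
```

Emit:
apply_moves --pt "0 0.6 0 0" --pt "0 0.5 0 0" --pt "0 0.5 0 0" --pt "0 0.4 0 0" --pt "0 0.4 0 0" --pt "0 0 0 0"

```text
time_s: 9.35
eef_pos: [658.4, -42.9, 96.4]
ee_rot: [0.001, -0.01, 1.0, -0.0]
force: [1.3, -1.6, 1.5]
grip_width: 0.002
```

```bash
python3 - <<'E'
from h import *
c=snap('side','s5.png');crop('s5.png','s5c.png',240,100,400,220,5)
whites(c)
s=readout.sense();print(s['eef_pos'],s['force'],s['grip_width'],s['time_s'])
E
```

```text
[ 430.2 -201.3] [[404.0, -189.0], [461.0, -197.0], [456.0, -214.0], [400.0, -205.0]]
[ 477.1 -193.1] [[455.0, -174.0], [475.0, -153.0], [499.0, -212.0], [480.0, -232.0]]
[490.4  97.8] [[438.0, 113.0], [552.0, 120.0], [543.0, 82.0], [431.0, 76.0]]
[659.6  82.1] [[642.0, 150.0], [676.0, 173.0], [676.0, 17.0], [644.0, -2.0]]
[658.23669619 -42.96415856  96.03273298] [ 1.63160099 -2.13063133  0.74243812] 0.0019006355910659082 9.4
```

View pics/s5c.png

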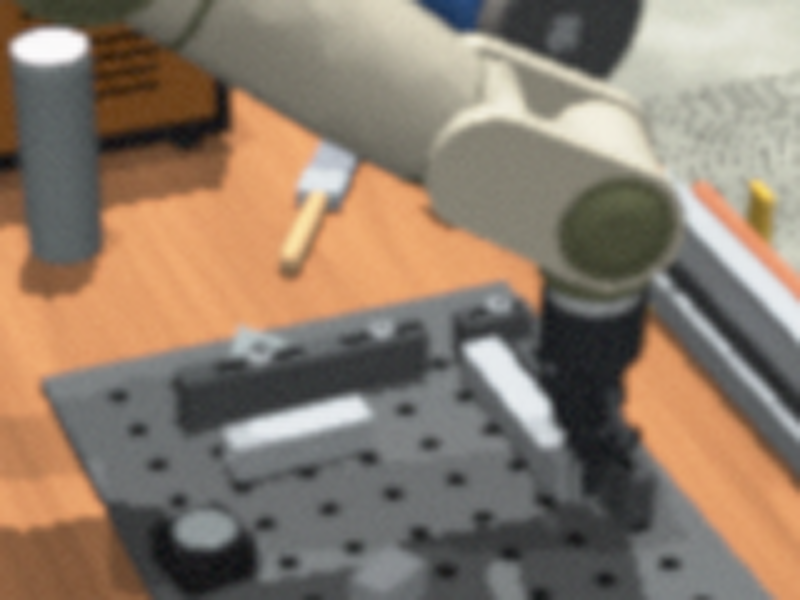

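Left end is near the end stop (gap a few mm to ~10). Continue gently.

Emit:
apply_moves --pt "0 0.3 0 0" --pt "0 0.3 0 0" --pt "0 0.2 0 0" --pt "0 0.1 0 0"

```text
time_s: 9.8
eef_pos: [658.0, -34.2, 96.0]
ee_rot: [0.0, -0.01, 1.0, -0.0]
force: [-0.0, -4.7, 4.6]
grip_width: -0.0
```

Emit:
apply_moves --pt "0 0.1 0 0" --pt "0 0.1 0 0"

```text
time_s: 10.0
eef_pos: [658.0, -32.4, 96.0]
ee_rot: [0.0, -0.009, 1.0, -0.0]
force: [0.1, -4.2, 4.1]
grip_width: 0.0
```

Emit:
apply_moves --pt "0 0.1 0 0" --pt "0 0.1 0 0"

```text
time_s: 10.2
eef_pos: [658.0, -30.8, 96.0]
ee_rot: [0.0, -0.01, 1.0, -0.001]
force: [-0.1, -9.6, 3.8]
grip_width: 0.001
```

Emit:
apply_moves --pt "0 0.1 0 0" --pt "0 0.1 0 0"

```text
time_s: 10.4
eef_pos: [658.0, -30.5, 96.0]
ee_rot: [0.0, -0.009, 1.0, -0.002]
force: [-0.6, -19.0, 2.4]
grip_width: -0.003
```

Emit:
apply_moves --pt "0 -1.5 0 0" --pt "0 0 -3 0" --pt "0 0 -3 0" --pt "3.5 0 0 0" --pt "0 4 0 0" --pt "0 4 0 0" --pt "0 3.5 0 0" --pt "0 0 0 0"

```text
time_s: 11.2
eef_pos: [620.1, 75.2, 155.2]
ee_rot: [-0.001, -0.012, 1.0, 0.001]
force: [-0.7, -0.4, 0.9]
grip_width: 0.002
```

Emit:
apply_moves --pt "0 0 0 0" --pt "0 0 0 0" --pt "0 0 0 0" --pt "0 0 0 0" --grip 8.54

```text
time_s: 11.6
eef_pos: [621.0, 70.1, 155.8]
ee_rot: [-0.0, -0.009, 1.0, 0.0]
force: [-0.4, -0.0, 0.3]
grip_width: 0.683
```

```bash
python3 - <<'E'
from h import *
c=snap('top','t6.png');crop('t6.png','t6c.png',210,105,410,255,4)
whites(c)
s=readout.sense();print(s['eef_pos'],s['force'],s['grip_width'],s['time_s'])
E
```

```text
[ 434.5 -183.3] [[462.0, -179.0], [462.0, -190.0], [407.0, -188.0], [407.0, -176.0]]
[489.2 -97.4] [[501.0, -71.0], [519.0, -99.0], [478.0, -123.0], [460.0, -96.0]]
[621.02834917  70.18959885 155.83973327] [-0.26468016  0.660304   -0.41179016] 0.7679364020805323 11.65
```

View pics/t6c.png

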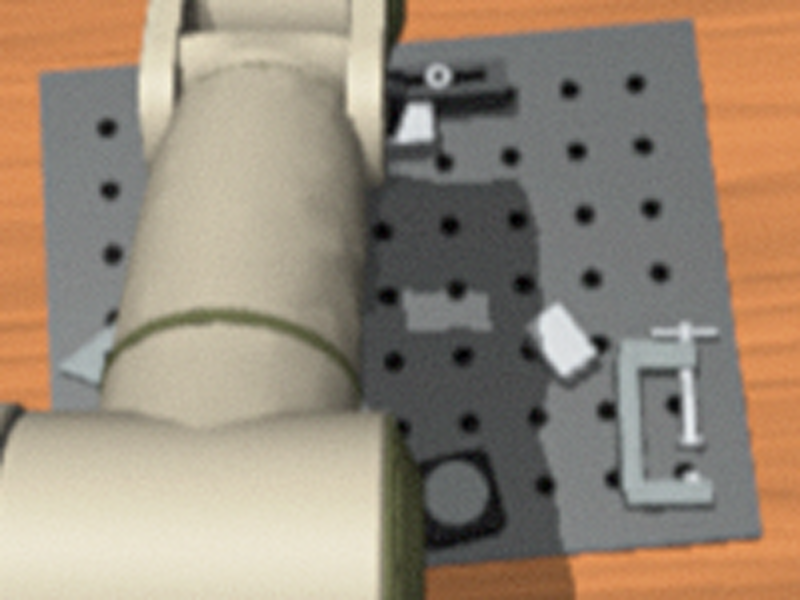

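Emit:
apply_moves --pt "0 0.2 1 0" --pt "0 0 2 0" --pt "0 0 2 0" --pt "0 0 1.5 0" --pt "0 0 1 0" --pt "0 0 0 0"

```text
time_s: 12.25
eef_pos: [620.4, 72.9, 79.4]
ee_rot: [-0.001, -0.01, 1.0, 0.0]
force: [-1.3, 0.0, 1.2]
grip_width: 1.005
```

Emit:
apply_moves --pt "-0.3 0 0 0" --pt "-0.3 0 0 0" --pt "-0.3 0 0 0" --pt "-0.2 0 0 0"

```text
time_s: 12.65
eef_pos: [632.0, 73.1, 81.4]
ee_rot: [-0.0, -0.009, 1.0, -0.0]
force: [-11.3, -2.2, 7.6]
grip_width: 1.002
```

Emit:
apply_moves --pt "-0.1 0 0 0" --pt "-0.1 0 0 0" --pt "0 0 0 0"

```text
time_s: 12.95
eef_pos: [632.3, 73.1, 81.4]
ee_rot: [-0.003, -0.009, 1.0, -0.0]
force: [-15.8, -1.3, 12.4]
grip_width: 0.998
```

Emit:
apply_moves --pt "1.5 0 0 0" --pt "0 0 -4 0" --pt "0 0 -4 0" --pt "3.3 -0.5 0 0" --pt "3.3 -0.5 0 0" --pt "3.2 -0.5 0 0" --pt "3.2 -0.5 0 0" --pt "0 0 0 8.5"

```text
time_s: 13.75
eef_pos: [486.5, 50.4, 161.0]
ee_rot: [-0.001, 0.066, 0.998, 0.0]
force: [0.4, 0.1, 0.6]
grip_width: 0.997
```

Emit:
apply_moves --pt "0 0 0 8.5" --pt "0 0 0 8.5" --pt "0 0 0 8.5" --pt "0 0 0 8.5" --pt "0 0 0 8.5" --pt "0 0 0 8.5" --pt "0 0 0 8.5" --pt "0 0 0 8.5"

```text
time_s: 14.55
eef_pos: [489.6, 50.4, 161.2]
ee_rot: [0.0, 0.614, 0.789, 0.0]
force: [-0.3, -0.3, 0.6]
grip_width: 1.003
```

Emit:
apply_moves --pt "0 0 0 8.5" --pt "0 0 0 5" --pt "0 0 0 0"

```text
time_s: 14.85
eef_pos: [489.6, 50.4, 161.2]
ee_rot: [0.0, 0.701, 0.714, 0.0]
force: [-0.1, -0.2, -0.6]
grip_width: 1.001
```

```bash
python3 - <<'E'
from h import *
c=snap('side','s7.png');crop('s7.png','s7c.png',240,100,400,220,5)
whites(c)
s=readout.sense();print(s['eef_pos'],s['ee_rot'],s['force'],s['grip_width'],s['time_s'])
E
```

```text
[ 430.1 -201.7] [[404.0, -189.0], [461.0, -197.0], [456.0, -214.0], [400.0, -206.0]]
[ 430.4 -175. ] [[375.0, -120.0], [510.0, -155.0], [484.0, -229.0], [354.0, -194.0]]
[490.1  98.6] [[437.0, 112.0], [550.0, 119.0], [543.0, 85.0], [432.0, 79.0]]
[659.9  73.3] [[640.0, 158.0], [675.0, 183.0], [679.0, -7.0], [646.0, -27.0]]
[489.49589628  50.40426277 161.13130849] [1.87849022e-04 6.99605507e-01 7.14529272e-01 1.38185873e-04] [-1.01150603  0.2138689  -0.13287104] 0.9995017301456526 14.9
```

View pics/s7c.png

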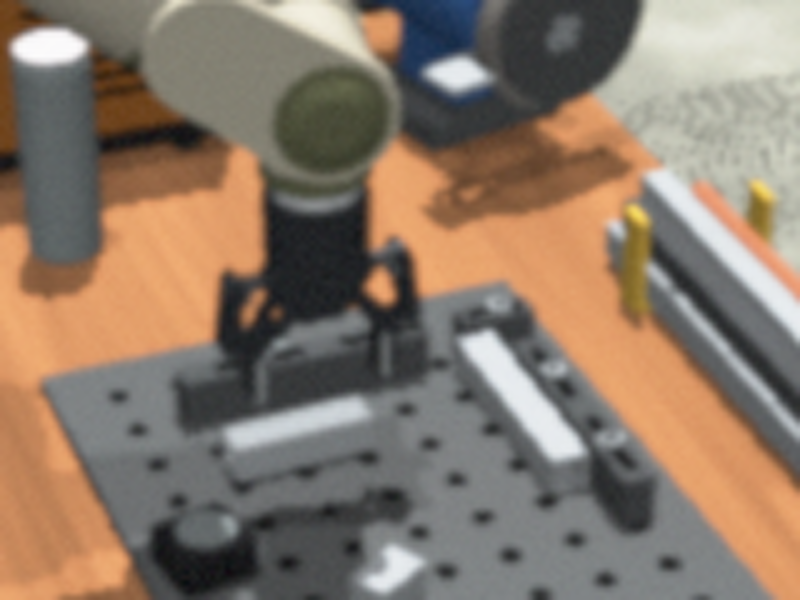

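Emit:
apply_moves --pt "0 0 3 0" --pt "0 0 2.5 0" --pt "0 0 1.5 0" --pt "0 0 1 0" --pt "0 0 0 0"

```text
time_s: 15.4
eef_pos: [489.0, 50.4, 80.1]
ee_rot: [-0.001, 0.7, 0.714, -0.001]
force: [0.9, -0.5, 0.1]
grip_width: 0.998
```

Emit:
apply_moves --pt "0.6 0 0 0" --pt "0.6 0 0 0" --pt "0.6 0 0 0" --pt "0.6 0 0 0" --pt "0.6 0 0 0" --pt "0.6 0 0 0" --pt "0.6 0 0 0" --pt "0.6 0 0 0"

```text
time_s: 16.2
eef_pos: [488.5, 98.9, 81.0]
ee_rot: [0.0, 0.7, 0.714, 0.0]
force: [-0.7, -4.1, 2.5]
grip_width: 1.002
```

Emit:
apply_moves --pt "0.5 0 0 0" --pt "0.5 0 0 0" --pt "0.3 0 0 0" --pt "0.2 0 0 0"

```text
time_s: 16.6
eef_pos: [488.1, 113.6, 80.9]
ee_rot: [-0.0, 0.7, 0.714, -0.0]
force: [0.0, -4.3, 3.2]
grip_width: 0.996
```

Emit:
apply_moves --pt "0.2 0 0 0" --pt "0.2 0 0 0" --pt "0.1 0 0 0"

```text
time_s: 16.9
eef_pos: [488.1, 118.5, 80.9]
ee_rot: [-0.0, 0.7, 0.714, -0.0]
force: [0.0, -4.0, 3.2]
grip_width: 1.0
```

Emit:
apply_moves --pt "0.1 0 0 0" --pt "0.1 0 0 0"

```text
time_s: 17.1
eef_pos: [488.1, 118.9, 80.9]
ee_rot: [0.001, 0.7, 0.714, -0.001]
force: [-2.6, -24.6, 5.5]
grip_width: 1.002
```

Emit:
apply_moves --pt "0.1 0 0 0" --pt "0 0 0 0"

```text
time_s: 17.3
eef_pos: [488.1, 119.0, 80.9]
ee_rot: [0.001, 0.7, 0.714, -0.002]
force: [-3.6, -25.3, 5.5]
grip_width: 0.998
```

Emit:
apply_moves --pt "-1.5 0 0 0" --pt "0 0 -3 0" --pt "0 0 -3 0" --pt "0.9 -2 0 0" --pt "0.9 -2 0 0" --pt "0.9 -2 0 0" --pt "1.1 -2.2 0 0" --pt "0 0 0 0" --grip 0

```text
time_s: 18.1
eef_pos: [403.1, 143.9, 140.5]
ee_rot: [-0.001, 0.7, 0.714, -0.001]
force: [-0.1, 0.6, 0.2]
grip_width: -0.003
```

Emit:
apply_moves --pt "0 0 0 0" --pt "0 0 0 0"

```text
time_s: 18.3
eef_pos: [406.3, 142.7, 140.9]
ee_rot: [0.0, 0.7, 0.714, 0.0]
force: [-0.1, -0.6, -0.4]
grip_width: 0.002
```

```bash
python3 - <<'E'
from h import *
c=snap('side','s8.png');crop('s8.png','s8c.png',240,100,400,220,5)
whites(c)
s=readout.sense();print(s['eef_pos'],s['ee_rot'],s['force'],s['grip_width'],s['time_s'])
E
```

```text
[ 430.1 -201.7] [[404.0, -189.0], [461.0, -197.0], [456.0, -214.0], [400.0, -206.0]]
[ 430.4 -175.2] [[375.0, -120.0], [510.0, -156.0], [484.0, -229.0], [354.0, -194.0]]
[487.7 147. ] [[436.0, 165.0], [548.0, 164.0], [540.0, 129.0], [429.0, 130.0]]
[660.3  73.1] [[641.0, 159.0], [676.0, 184.0], [678.0, -8.0], [645.0, -28.0]]
[650.5 471.4] [[604.0, 439.0], [678.0, 554.0], [699.0, 505.0], [624.0, 393.0]]
[406.25933117 142.62072213 140.85532959] [5.91460328e-05 7.00538724e-01 7.13614367e-01 1.67405004e-04] [-0.35707379  0.17273251  0.32228975] 0.0032153127733154717 18.35
```

View pics/s8c.png

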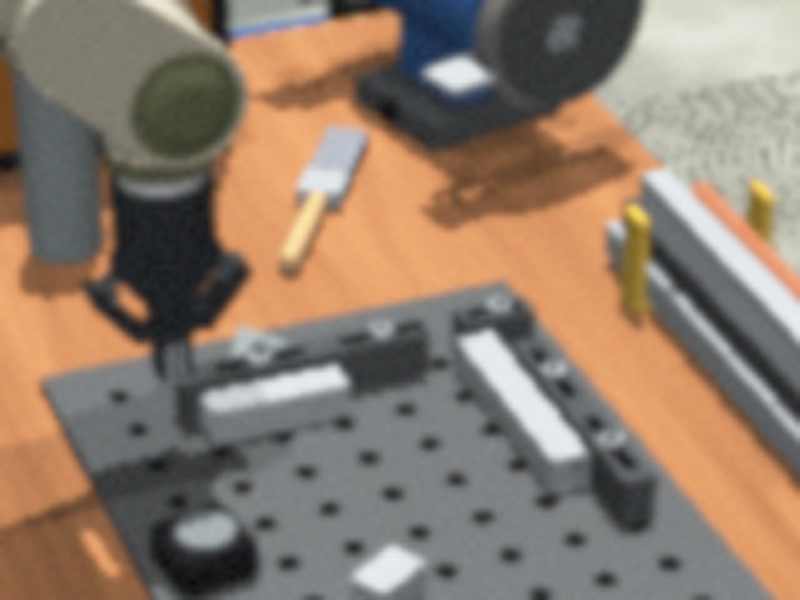

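Emit:
apply_moves --pt "0 0 2 0" --pt "0 0 1.5 0" --pt "0 0 1 0" --pt "0 0 0 0"

```text
time_s: 18.75
eef_pos: [405.4, 142.6, 94.9]
ee_rot: [-0.001, 0.701, 0.714, -0.001]
force: [-0.4, -0.2, -0.4]
grip_width: -0.0
```

Emit:
apply_moves --pt "0 0.6 0 0" --pt "0 0.6 0 0" --pt "0 0.6 0 0" --pt "0 0.6 0 0" --pt "0 0.6 0 0" --pt "0 0.6 0 0" --pt "0 0.6 0 0" --pt "0 0.6 0 0"

```text
time_s: 19.55
eef_pos: [454.1, 143.8, 95.9]
ee_rot: [-0.0, 0.7, 0.714, -0.0]
force: [-4.6, -0.3, 3.9]
grip_width: -0.003
```

Emit:
apply_moves --pt "0 0.6 0 0" --pt "0 0.6 0 0" --pt "0 0.6 0 0" --pt "0 0.6 0 0" --pt "0 0.6 0 0" --pt "0 0 0 0"

```text
time_s: 20.15
eef_pos: [484.7, 144.3, 95.9]
ee_rot: [0.001, 0.7, 0.714, 0.001]
force: [-0.1, 0.1, 0.2]
grip_width: 0.003
```

```bash
python3 - <<'E'
from h import *
c=snap('side','s9.png');crop('s9.png','s9c.png',240,100,400,220,5)
whites(c)
s=readout.sense();print(s['eef_pos'],s['ee_rot'],s['force'],s['grip_width'],s['time_s'])
E
```

```text
[ 430.1 -201.7] [[404.0, -189.0], [461.0, -197.0], [456.0, -214.0], [400.0, -206.0]]
[ 430.4 -175. ] [[375.0, -120.0], [510.0, -155.0], [484.0, -229.0], [354.0, -194.0]]
[561.4 148.8] [[514.0, 167.0], [619.0, 166.0], [609.0, 130.0], [505.0, 132.0]]
[660.3  73.1] [[641.0, 158.0], [676.0, 183.0], [678.0, -7.0], [645.0, -27.0]]
[484.35109487 144.28770239  95.84183059] [5.83889186e-04 7.00408069e-01 7.13742084e-01 6.58384487e-04] [0.10678944 0.83116247 0.61589245] 2.356880854379339e-05 20.2
```

View pics/s9c.png

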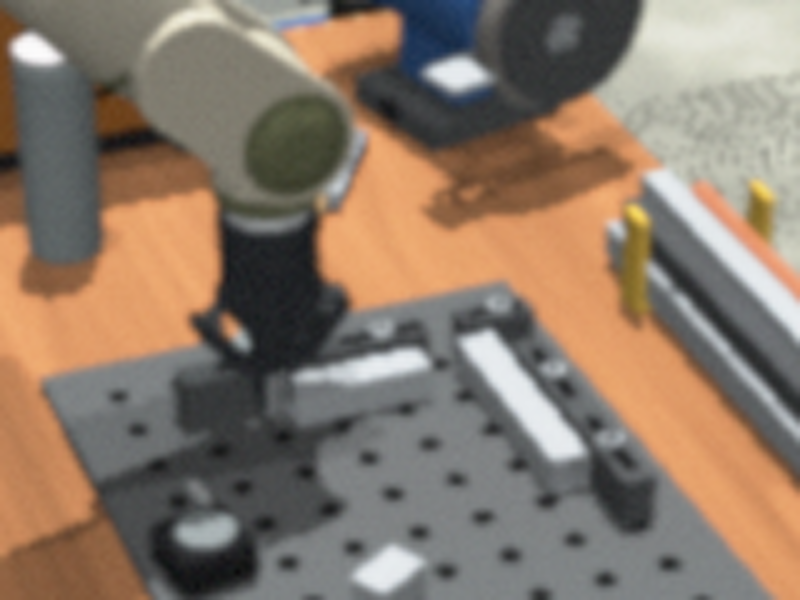

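Emit:
apply_moves --pt "0 0.6 0 0" --pt "0 0.6 0 0" --pt "0 0.6 0 0" --pt "0 0.5 0 0" --pt "0 0.4 0 0" --pt "0 0.2 0 0"

```text
time_s: 20.8
eef_pos: [512.9, 144.9, 95.8]
ee_rot: [0.0, 0.7, 0.714, 0.0]
force: [-0.8, 0.9, -0.1]
grip_width: -0.0
```

Emit:
apply_moves --pt "0 0.2 0 0" --pt "0 0.1 0 0" --pt "0 0.1 0 0"

```text
time_s: 21.1
eef_pos: [516.5, 145.0, 95.9]
ee_rot: [-0.0, 0.7, 0.714, -0.0]
force: [-1.3, 0.1, -1.3]
grip_width: 0.002
```

Emit:
apply_moves --pt "0 0.1 0 0" --pt "0 0.1 0 0"

```text
time_s: 21.3
eef_pos: [518.1, 145.0, 95.8]
ee_rot: [-0.001, 0.7, 0.714, -0.001]
force: [-7.2, -1.2, 5.0]
grip_width: -0.0
```

Emit:
apply_moves --pt "0 0.1 0 0" --pt "0 0 0 0"

```text
time_s: 21.5
eef_pos: [518.3, 145.0, 95.8]
ee_rot: [-0.001, 0.7, 0.714, -0.002]
force: [-9.4, -2.0, 5.7]
grip_width: -0.001
```

Emit:
apply_moves --pt "0 0.1 0 0" --pt "0 0 0 0"

```text
time_s: 21.7
eef_pos: [518.6, 145.1, 95.8]
ee_rot: [-0.002, 0.7, 0.714, -0.002]
force: [-14.4, -1.8, 10.1]
grip_width: -0.005
```

Emit:
apply_moves --pt "0 -1.5 0 0" --pt "0 0 -3 0" --pt "0 0 -3 0" --pt "-3 -1 0 0" --pt "-3 2 0 0" --pt "0 3 0 0" --pt "0 3 0 0" --pt "0 1.5 0 0" --grip 4.5

```text
time_s: 22.5
eef_pos: [593.8, 85.9, 156.2]
ee_rot: [0.001, 0.701, 0.714, 0.001]
force: [-0.3, 0.0, -0.0]
grip_width: 0.528
```

Emit:
apply_moves --pt "0 0 0 0" --pt "0 0 0 0"

```text
time_s: 22.7
eef_pos: [591.3, 86.4, 155.7]
ee_rot: [-0.0, 0.7, 0.714, -0.0]
force: [0.6, 0.4, 0.1]
grip_width: 0.525
```

```bash
python3 - <<'E'
from h import *
c=snap('side','s10.png');crop('s10.png','s10c.png',240,100,400,220,5)
whites(c)
s=readout.sense();print(s['eef_pos'],s['ee_rot'],s['force'],s['grip_width'],s['time_s'])
E
```

```text
[ 430.1 -201.7] [[404.0, -189.0], [461.0, -197.0], [456.0, -214.0], [400.0, -206.0]]
[ 430.4 -175.2] [[375.0, -120.0], [510.0, -156.0], [484.0, -229.0], [354.0, -194.0]]
[631.3 112.1] [[529.0, 144.0], [601.0, 268.0], [734.0, 80.0], [658.0, -28.0]]
[650.  472.6] [[603.0, 441.0], [677.0, 557.0], [699.0, 505.0], [624.0, 393.0]]
[591.07113276  86.47216027 155.85485706] [-1.32440224e-04  7.00274890e-01  7.13873270e-01 -1.26285339e-04] [-0.13906942  0.27598569  0.19168013] 0.5249271720440591 22.75
```

View pics/s10c.png

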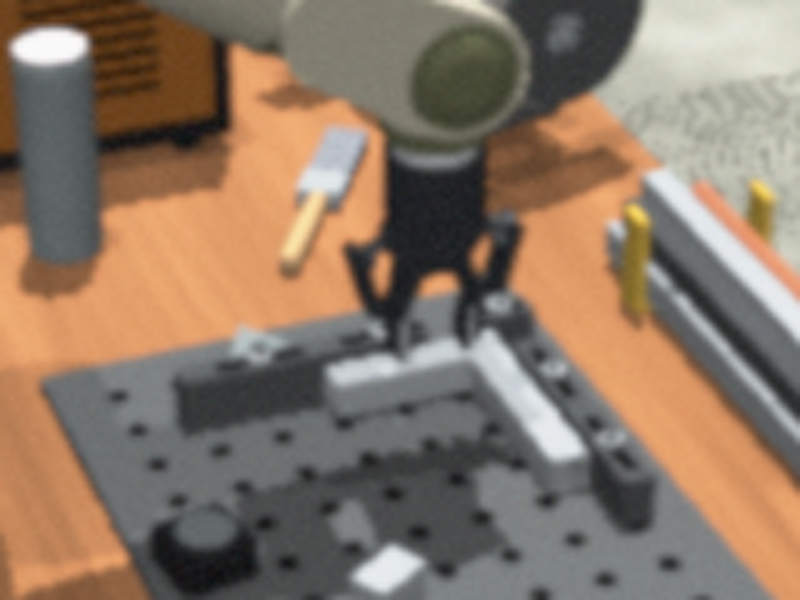

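Emit:
apply_moves --pt "0 -1 2 0" --pt "0 0 2 0" --pt "0 0 1.5 0" --pt "0 0 1 0" --pt "0 0 0 0"

```text
time_s: 23.25
eef_pos: [581.2, 86.2, 89.9]
ee_rot: [-0.001, 0.7, 0.714, -0.001]
force: [-0.8, -0.2, 0.4]
grip_width: 0.528
```

Emit:
apply_moves --pt "0.8 0 0 0" --pt "0.8 0 0 0" --pt "0.6 0 0 0" --pt "0.5 0 0 0" --pt "0.3 0 0 0" --pt "0.2 0 0 0"

```text
time_s: 23.85
eef_pos: [581.1, 118.5, 91.0]
ee_rot: [0.0, 0.7, 0.714, 0.0]
force: [0.6, 0.3, -0.1]
grip_width: 0.529
```

Emit:
apply_moves --pt "0.1 0 0 0" --pt "0.1 0 0 0" --pt "0.1 0 0 0"

```text
time_s: 24.15
eef_pos: [581.1, 120.4, 90.9]
ee_rot: [0.0, 0.7, 0.714, -0.001]
force: [-1.1, -10.0, 1.7]
grip_width: 0.527
```

Emit:
apply_moves --pt "0.1 0 0 0" --pt "0.1 0 0 0" --pt "0 0 0 0"

```text
time_s: 24.45
eef_pos: [581.1, 120.6, 90.9]
ee_rot: [0.001, 0.7, 0.714, -0.002]
force: [-2.3, -16.1, 2.7]
grip_width: 0.522
```

Emit:
apply_moves --pt "-1.5 0 0 0" --pt "0 0 -3 0" --pt "0 0 -4 0" --pt "0 0 -4 0" --pt "-2 -4 -3 0" --pt "-2 -4 0 0" --pt "-2 -4 0 0" --pt "-2 -4 0 0"

```text
time_s: 25.25
eef_pos: [423.9, 25.9, 228.8]
ee_rot: [0.0, 0.7, 0.714, 0.0]
force: [0.0, -0.7, 0.5]
grip_width: 0.529
```

Emit:
apply_moves --pt "-4 -2 0 0" --pt "-4 0 0 0" --pt "-4 0 0 0" --pt "-4 0 0 0" --pt "-4 0 0 0" --pt "-4 0 0 0" --pt "0 0 0 0" --pt "0 0 0 0"

```text
time_s: 26.05
eef_pos: [409.9, -214.3, 228.5]
ee_rot: [-0.0, 0.701, 0.713, 0.0]
force: [-0.7, 0.2, -0.6]
grip_width: 0.525
```

```bash
python3 - <<'E'
from h import *
for n in('top','side'):
    c=snap(n,n+'11.png'); print(n);whites(c)
crop('top11.png','t11c.png',210,105,410,255,4)
crop('side11.png','s11c.png',240,145,400,255,5)
s=readout.sense();print(s['eef_pos'],s['force'],s['time_s'])
E
```

```text
top
[489.  -97.2] [[501.0, -71.0], [518.0, -98.0], [477.0, -123.0], [460.0, -96.0]]
[602.5  73. ] [[676.0, 164.0], [675.0, -18.0], [531.0, -16.0], [532.0, 161.0]]
side
[652.3  91.9] [[584.0, 149.0], [650.0, 230.0], [719.0, 37.0], [655.0, -33.0]]
[ 410.07156411 -213.08174713  228.70714039] [-0.2183851   0.85335607 -0.70965178] 26.15
```

View pics/t11c.png

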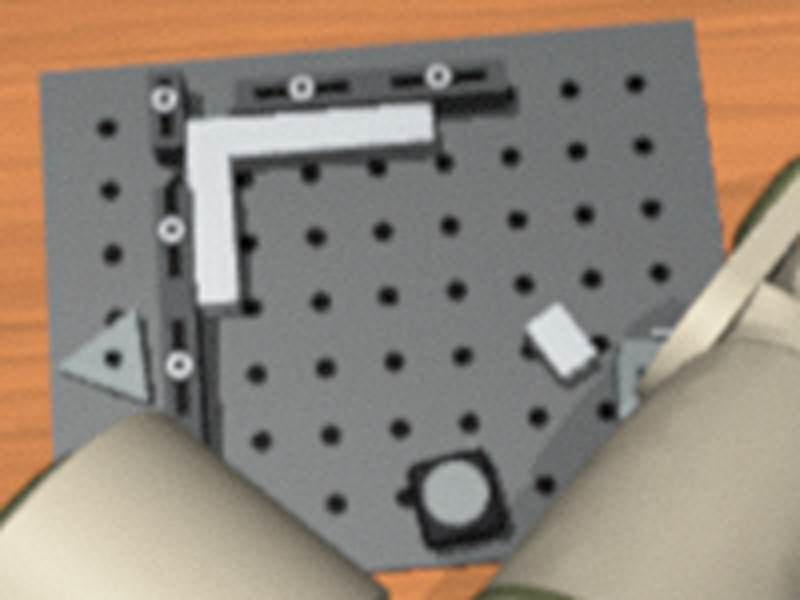

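View pics/s11c.png

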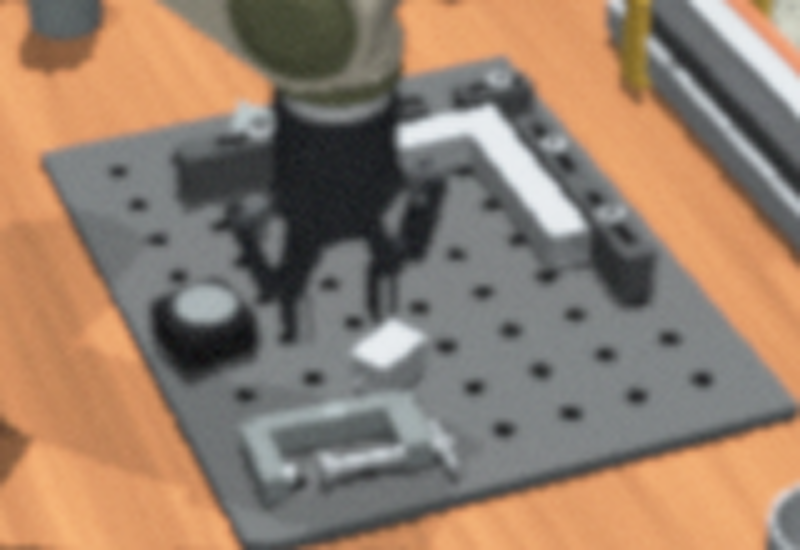

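```bash
python3 - <<'E'
from h import *
print(ctrl.finish_job())
E
```

```text
the job is handed in; nothing more can be done
None
```

Both tubes are set up in the corner of the stops, and the job was handed in at about 26 s of the 61 s allowed. I never gripped or lifted anything.

**Long tube, done first:**
- I pushed it flat onto the back bar with the open fingers, then along the bar from its right end onto the end stop. A second gentle push seated it on the bar again.
- The pushes stopped hard at about 31 N, 19 N and 16 N.
- Before I pushed the short tube, the side camera put its centre at (660, 73), against a target of (660, 73.5).

**Short tube, done second:**
- I pushed it flat onto the left bar (25 N), then along the bar onto the long tube's side. It stopped at about 14 N, within 1 mm of where I expected. A light push (16 N) seated it on the bar again.

**Last checks:**
- With the arm clear, the final top picture shows the two tubes as a closed L against all three stops. No gap shows at about 2.7 mm per pixel.
- The outline of that L runs from about x 531 to 676 and y -18 to 164. I expected about 533 to 676 and -16 to 164.
- The offcut was at (489, -97) at both start and end. The tape, clamp and magnet look unmoved.

**What I could not confirm:** in the last pictures the two white tops merged, so neither tube could be measured on its own. In the side view the arm also hid part of the short tube. The exact fit at the joint therefore rests on the push forces and stop positions, and I did not push the short tube along the bar again after its last seating push.

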